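# Seat the lid of a turned box and hold a finish-thickness probe on its marked spot

## Robot

A 6-joint arm with a two-finger parallel gripper is mounted at the origin on the work surface. World frame = base frame: x ahead of the robot, y to its left, z up, the work surface at z = 0. Lengths are in mm, angles in degrees, forces in N, time in s.
With the tool pointing down it reaches from about 350 to 850 mm from the base axis. Payload 8.1 kg.
Tool frame: the origin (TCP) lies at the very end of the fingers, on their centre line; the grasp point (between the pads) lies 19 mm behind it; z points along the fingers, y is the line along which they close (so a half turn about z gives the same grasp; the last joint's range is limited). The gripper opens to 85 mm and grips with 20 to 120 N. Pads are 22 mm wide; open, the fingers measure 114 mm over their backs; the gripper's body (76 mm by 85 mm) begins 54 mm behind the grasp point. The pads swing forward as they close: fully open they stand 13 mm farther back than shut.
Start: joints at [-80.695, 7.471, 85.268, -0, 87.261, -4.893], TCP at [147.183, -581.672, 231.292] pointing down, gripper open.
Joint ranges: [-169.43, 169.43], [-51.17, 129.36], [1.28, 143.12], [-76.62, 256.62], [0, 156.53], [-152.29, 152.29]. Speed limits (degrees/s): [136.94, 136.94, 159.86, 180, 180, 180].

## Interface

Orientations are given as [roll, pitch, yaw] about the fixed x, y, z axes, in that order (R = Rz(yaw) Ry(pitch) Rx(roll)).
In Python, from bench import * gives the robot as it stands.
- The arm moves only by the tool play_rows, never from a script. Its argument "increments" is a list of rows, each a list of 3 entries, a list of its own where there are three numbers: the gripper's target within -1 to 1 (fully open at 1, half-way at 0, shut at -1), then the shift along the tool's x, y, z in mm, then the turn about the tool's z in rad. A call has 1 to 12 rows; each row shifts and turns the commanded pose from where the row before left it, along the tool's axes as they then stand; what a row does not reach is not made up. A row lasts 1/12 s, in which the tool goes at most 41.7 mm and 7.16 degrees, less where a joint would pass 70% of its speed; a pose out of reach is approached as far as the arm can. A call is refused whole if a number of a shift passes 41.7 or a number of a turn 0.125, either way. A call with a gripper value outside its range is refused whole. The fingers move at their own pace and stop on an object; "force" is the grip in N (left out, the last holds). Time passes only in rows, so rows that do not move let the fingers close. It gives the time, the measured TCP pose, the force, the opening and the grip force at its end, in the units of the state.
- sense(): the state, without advancing time (a new reading comes with each control period).
- snapshot(name): name is "side" or "top" or "wrist"; returns a dict with "color" (480x640x3 uint8, red, green, blue), "intrinsics" (3x3 intrinsics, pixels), "k1" (the pictures are not rectified: a ray, as slopes to the right and down, at radius r is drawn at 1 + k1 r^2 times it, then the intrinsics apply), "world_from_camera" (4x4, takes a point from camera to world coordinates). Camera axes: x right, y down, z forward; pixel columns grow to the right and rows downward; lengths in mm; the calibration is good to about 2 mm. A picture is of the moment at which its call begins. There is no depth.
- hand_in(): hands the job in; it is judged then, once.
Trained networks look in a picture, given as the dict that the camera call returned (one of the last four; its "shot" number tells which), for a name from the list of things; names that differ only in an ending like _2 or _b are one class to them, and where a whole thing is asked for, a point or a joint stands for the part that bears it (a point fixed in the world has none). Each returns a list of dicts, best first, with "p" (0 to 1); they miss things now and then, are a little off and sometimes report something else, mostly with a low value. They report only what shows in the picture. A call takes as long as a camera call. They do not tell look-alikes from the thing itself.
- find_in(query, picture): "xyz" ([x, y, z] in mm, in the coordinates of the camera as it stood for that picture, good to about 4 mm: the middle of the surface that is visible of it).
- regions_of(query, picture): "mask" (480x640 bool, what is visible of it).
- pinpoint(query, picture): "xyz" ([x, y, z] in mm, in the coordinates of the camera as it stood for that picture, good to about 4 mm: a listed point, or the origin of a listed thing).
The state is a dict: "time": time; "joint_pos": joint angles; "qd": joint speeds; "joint_efforts": joint torques, N m; "tool_pos": TCP position; "tcp_rot": TCP orientation; "ft_force": force on the tool from outside, world axes, zero at the start; "wrist_torque": the same for the moment, N m; "finger_gap": finger opening in mm; "grip_force": force on a finger pad.
Only numpy, scipy, OpenCV 4.12 (cv2) and the standard library are available. Lean on these libraries where they do the work, as an engineer would, in place of code of your own. Each camera call takes 0.05 s, during which the arm holds its last target. There are 200 camera calls.

## Task

On the woodturner's bench, press the lid of the big turned box fully home with the empty gripper. Then draw the finish probe out of its stand and hold its tip gently on the dark inlaid spot on the lid's sloping face, square to that sloping face, with the spring plunger pushed in about halfway. Finish while still holding it there steadily, and leave the other things on the bench where they are.

Things in the scene. Friction and masses are not known exactly. Their poses are not given: they have to be found in the camera images.
- box: the big turned wooden box, round, 116 mm across, 70 mm high without its lid, fixed to the bench; origin at the centre of its underside, z up along its axis; its lid has the marked spot on the box's own -x side (the box is turned about z by up to 110 degrees either way)
- lid (a joint): how far the big box's lid is pressed down, in m: 0 stands 8 mm proud, 0.008 is fully home (hard stop); it starts 4 to 8 mm proud. The lid slides straight down only, against a steady friction of about 7 N net (its fit), and stays where it is left. The lid (paler wood than the box) is 120 mm across: a flat middle 48 mm across, around it a conical face sloping down outwards at 15 degrees, then a 10 mm high upright rim
- lid_top (a point): centre of the flat middle of the big box's lid, on its upper surface (moves with the lid); 89.6 mm above the bench when the lid is home, up to 97.6 mm before
- spot: the marked spot: a dark wood disc 16 mm across with a 4 mm pale dot, inlaid flush in the lid's sloping face, 42 mm from the lid's axis on the box's -x side; origin at its centre on the surface, its z axis is the outward normal of the sloping face (15 degrees from vertical, leaning away from the lid's axis)
- stand: the probe's stand: a dark wooden block 80 x 80 x 50 mm fixed to the bench, with an upright 20 mm through hole in its middle; origin at the centre of its underside
- probe: the finish probe, a straight round pen-like tool of 0.12 kg, standing upright in the stand, loose; origin on its axis at the underside of its collar (which rests on the stand's top), z along its axis towards the handle end. Collar 34 mm across, from z 0 to 6 mm; handle (black rubber, aluminium end) 22 mm across from z 6 to 95 mm; below the collar a nose 16 mm across down to z -30 mm, from which the spring plunger stands out to z -42 mm
- probe_tip (a point): the very tip of the probe's plunger (7 mm across, ball end), on the probe's axis; 42 mm below the probe's origin when the plunger is out, and moves with the plunger
- plunger (a joint): how far the probe's spring plunger is pushed in, in m: 0 is fully out, 0.010 is fully in (stop). The spring pushes back with 0.6 N plus 0.3 N per mm (2.1 N at halfway, 3.6 N at the stop)
- spindle: bystander: small turned wooden spool, 44 mm across, 66 mm high, loose; origin at the centre of its underside
- sanding_block: bystander: cork sanding block 60 x 45 x 26 mm, loose; origin at the centre of its underside
- jar: bystander: closed jar of finish, 64 mm across, 85 mm high, loose; origin at the centre of its underside
- small_box: bystander: small turned box with a knobbed lid, 62 mm across, 60 mm high, loose; origin at the centre of its underside
- blank: bystander: square wooden turning blank 55 x 55 x 85 mm, standing, loose; origin at the centre of its underside
- gouge: bystander: turning gouge lying flat, 270 mm long, 28 mm thick, wooden handle on its -x side, loose; origin on the bench at the ferrule, 130 mm from the handle's end, x towards the blade
Not all that is in view belongs to the job. Of the things like the probe, leave any that is red; of the rest the larger one is meant.

How it is judged (in metres and radians):
On the way, in this order (a step that is already met when the one before it is completed fails the run):
1. the lid is pressed fully home while the probe is still in its stand (value of joint lid above 0.0065 m and z of probe in the frame of stand below 0.06 m and horizontal distance between probe and stand below 0.01 m), for 0.2 s.
2. the probe is drawn up out of its stand, held in the fingers (z of probe in the frame of stand above 0.085 m and contact force between probe and the fingers above 1 N), for 0.1 s.
At the end, for the whole second after the job is handed in: the lid is home (within 1.5 mm) and the gripper holds the probe still, clear of the stand: its tip within 8 mm of the spot's centre, its axis within 7 degrees of the sloping face's normal, the plunger pushed in between 2.5 and 7.8 mm, so pressing on the lid with 0.7 to 5 N (value of joint lid above 0.0065 m and distance between probe_tip and spot below 0.008 m and angle between the z axis of probe and the z axis of spot, either way round below 0.122 rad and z of probe in the frame of spot above 0.02 m and value of joint plunger between 0.0025 and 0.0078 m and contact force between probe and box between 0.7 and 5 N and contact force between probe and stand below 0.1 N and contact force between probe and the fingers above 1 N and linear speed of probe below 0.02 m/s); the arm keeps its last pose, push and grip.
It fails at once if the probe is driven hard against the box (more than 12 N) (contact force between probe and box above 12 N).
It fails at once if a bystander is moved by more than 25 mm (distance of any of spindle, sanding_block, jar, small_box, blank, gouge from where it was at the start of the episode above 0.025 m).
It also fails if it takes over 54 s, if anything falls off the work surface, if the arm or the gripper's body presses on something with over 40 N, if the wrist force passes 120 N, or if a joint passes its speed limit or range.

## Working session

There is one attempt and no reset: what is moved stays moved. The work goes in short steps, Python scripts to look and compute and a tool call to move; the robot and the scene stay as the last step left them, time stands still between calls to the robot, and variables do not carry over. Pictures are saved under pics/ and viewed, at most 10 in all, crops included, and the job is handed in when it is done.

Besides the shell and the picture viewer there is one more tool, called after "Request:" by a JSON object that holds its "fn" and its "kwargs". play_rows: Moves the arm, as the interface text tells. Its arguments: {"type":"object","properties":{"increments":{"type":"array","items":{"type":"array"}},"force":{"type":"number"}},"required":["increments"]}

```bash
mkdir -p pics; ls; cat > h.py <<'E'
from bench import *
import numpy as np, cv2
from scipy.spatial.transform import Rotation as R
def w(pic,p):
    T=np.array(pic["world_from_camera"]);return T[:3,:3]@np.array(p)+T[:3,3]
def px(pic,P):
    T=np.array(pic["world_from_camera"]);c=T[:3,:3].T@(np.array(P)-T[:3,3]);s=c[:2]/c[2]
    s=s*(1+pic["k1"]*(s@s));K=np.array(pic["intrinsics"]);return K[:2,:2]@s+K[:2,2]
def ray(pic,uv,z):
    T=np.array(pic["world_from_camera"]);K=np.array(pic["intrinsics"])
    d=np.linalg.solve(K[:2,:2],np.array(uv)-K[:2,2]);s=d.copy()
    for _ in range(20): s=d/(1+pic["k1"]*(s@s))
    v=T[:3,:3]@np.array([s[0],s[1],1]);o=T[:3,3];return o+v*(z-o[2])/v[2]
def save(pic,n): cv2.imwrite(f"pics/{n}.png",pic["color"][:,:,::-1])
E
python3 - <<'E'
from h import *
np.set_printoptions(precision=1,suppress=True)
s=sense();print({k:np.round(v,2) for k,v in s.items()})
for n in ["top","side"]:
    p=snapshot(n);save(p,n+"0");print(n,np.array(p["world_from_camera"])[:3,3])
    for q in ["lid_top","spot","stand","probe","probe_tip","box","spindle","sanding_block","jar","small_box","blank","gouge"]:
        print(q,[(round(d["p"],2),w(p,d["xyz"]),px(p,w(p,d["xyz"]))) for d in pinpoint(q,p)[:4]])
E
```

```text
pics
{'time': np.float64(0.0), 'joint_pos': array([-80.7,   7.5,  85.3,   0. ,  87.3,  -4.9]), 'qd': array([-0.1,  0. ,  0. ,  0.1,  0. ,  0.1]), 'joint_efforts': array([ -0. , -56.9, -50.1,  -0. ,   0. ,   0. ]), 'tool_pos': array([ 147.1, -581.1,  230.2]), 'tcp_rot': array([-179.9,   -0. ,   14.2]), 'ft_force': array([-0.2,  0.3,  0.7]), 'wrist_torque': array([-0.,  0.,  0.]), 'grip_force': np.float64(0.0), 'finger_gap': np.float64(85.02)}
top [ 429.5   -6.6 1642.5]
lid_top [(0.81, array([ 513.4, -210.2,   93.4]), array([399.6, 275.3]))]
spot []
stand [(0.79, array([572.7, 208.6,   0.8]), array([238.5, 252.8]))]
probe [(0.63, array([660.5, 204.1,  31.1]), array([239.6, 218.6])), (0.52, array([570.5, 211.4,  49.8]), array([235. , 251.9])), (0.44, array([584.3, 114.2,  28.8]), array([273.1, 247.9])), (0.29, array([571.2, 206.8,  -0.3]), array([239.2, 253.4]))]
probe_tip []
box [(0.69, array([ 512.3, -206.8,    1.9]), array([393.7, 277.5]))]
spindle [(0.72, array([461.5,  11.4,   3.2]), array([311.5, 295.4]))]
sanding_block [(0.91, array([580.8,   1.1,  -3. ]), array([316.1, 250.9])),
[... 1196 characters left out ...]
]), array([381.8, 245.2])), (0.26, array([718.3, 278.5,  -1.4]), array([200.5, 346.1]))]
spindle [(0.56, array([465.3,  12.8,   0.2]), array([374.9, 298.3])), (0.27, array([570.7, 209.7,  55.8]), array([288.1, 317.9]))]
sanding_block [(0.77, array([578.4,   1.6,   3.9]), array([325.6, 283.5])), (0.51, array([569.2, 207.7,  53.5]), array([289.4, 318.5]))]
jar [(0.65, array([503.9, 381.4,  -1. ]), array([283.4, 416.2]))]
small_box [(0.95, array([ 423.6, -375.5,    7.3]), array([432.4, 221.4]))]
blank [(0.59, array([717.7, 278.2,  -0.2]), array([200.8, 345.5])), (0.46, array([ 510.3, -206.5,   98.6]), array([384.9, 209.8]))]
gouge [(0.97, array([ 742.4, -101.3,    0.6]), array([276.7, 249.7]))]
```

View pics/top0.png

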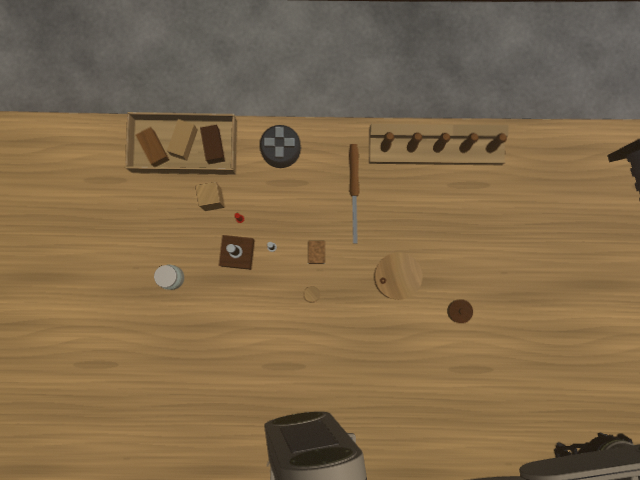

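View pics/side0.png

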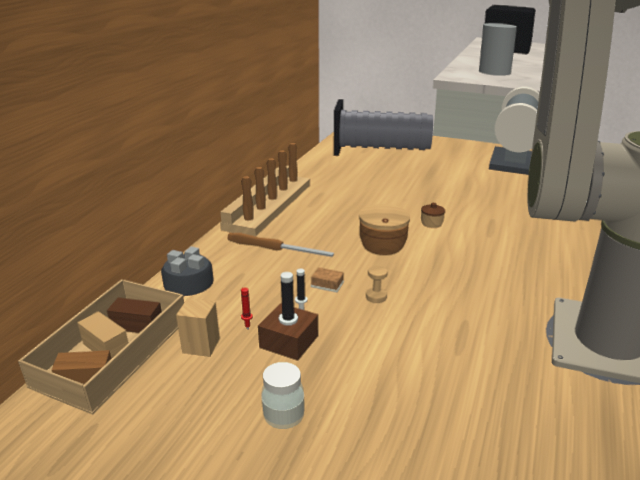

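Request:
{"fn": "play_rows", "kwargs": {"increments": [[-1, [28, -17, 0], 0], [-1, [28, -17, 0], 0], [-1, [28, -17, 0], 0], [-1, [28, -17, 0], 0], [-1, [28, -17, 0], 0], [-1, [28, -17, 0], 0], [-1, [28, -17, 0], 0], [-1, [28, -17, 0], 0], [-1, [28, -17, 0], 0], [-1, [28, -17, 0], 0], [-1, [28, -17, 0], 0], [-1, [28, -17, 0], 0]], "force": 20}}

```text
time: 2.3
tool_pos: [423.8, -300.2, 231.5]
tcp_rot: [180.0, -0.0, 14.2]
ft_force: [0.7, -1.0, 0.2]
finger_gap: 0.1
grip_force: 0.0
```

Request:
{"fn": "play_rows", "kwargs": {"increments": [[-1, [27, -17, 0], 0], [-1, [27, -17, 0], 0], [-1, [27, -17, 0], 0], [-1, [27, -17, 0], 0], [-1, [0, 0, 0], 0], [-1, [0, 0, 0], 0]]}}

```text
time: 2.8
tool_pos: [511.8, -207.6, 231.2]
tcp_rot: [-180.0, 0.0, 14.4]
ft_force: [-0.8, 0.7, -0.1]
finger_gap: 0.1
grip_force: 0.0
```

```bash
python3 - <<'E'
from h import *
np.set_printoptions(precision=1,suppress=True)
print(sense()["tool_pos"])
p=snapshot("wrist");save(p,"w1");print(np.array(p["world_from_camera"]))
for q in ["lid_top","spot","box"]:
        print(q,[(round(d["p"],2),w(p,d["xyz"]),px(p,w(p,d["xyz"]))) for d in pinpoint(q,p)[:3]])
E
```

```text
[ 511.8 -207.6  231.2]
[[   0.2   -0.9   -0.3  574.7]
 [  -1.    -0.2   -0.1 -192.1]
 [   0.     0.3   -1.   371.8]
 [   0.     0.     0.     1. ]]
lid_top [(0.79, array([ 512.9, -212.6,   91.2]), array([323.4, 223.3]))]
spot [(0.83, array([ 498.3, -167. ,   88.4]), array([265.6, 225.9]))]
box [(0.9, array([ 509.8, -205.3,   -0.2]), array([314.8, 205. ]))]
```

View pics/w1.png

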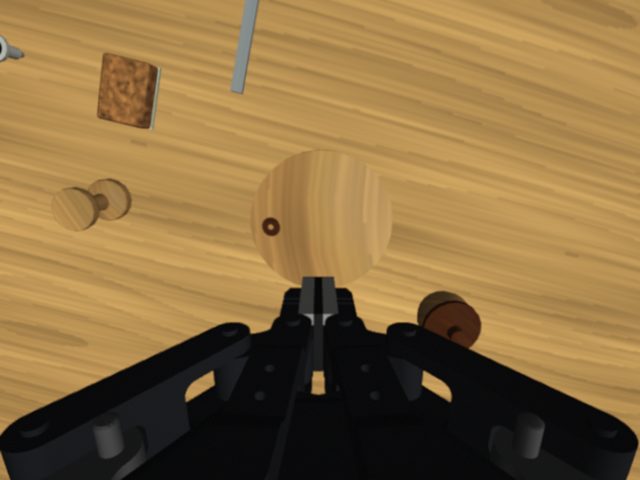

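Request:
{"fn": "play_rows", "kwargs": {"increments": [[-1, [0, 0, 30], 0], [-1, [0, 0, 38], 0], [-1, [0, 0, 38], 0], [-1, [0, 0, 15], 0], [-1, [0, 0, 5], 0], [-1, [0, 0, 4], 0], [-1, [0, 0, 3], 0], [-1, [0, 0, 2], 0], [-1, [0, 0, 2], 0], [-1, [0, 0, 2], 0]]}}

```text
time: 3.83
tool_pos: [511.9, -209.7, 93.7]
tcp_rot: [179.9, -0.1, 14.2]
ft_force: [0.4, 0.1, 6.7]
finger_gap: -0.2
grip_force: 3.9
```

```bash
python3 - <<'E'
from h import *
np.set_printoptions(precision=1,suppress=True)
p=snapshot("wrist")
print(sense()["tool_pos"],sense()["ft_force"])
E
```

```text
[ 511.9 -209.6   93.4] [ 0.9 -1.2  1.2]
```

Request:
{"fn": "play_rows", "kwargs": {"increments": [[-1, [0, 0, 1], 0], [-1, [0, 0, 1], 0], [-1, [0, 0, 1], 0], [-1, [0, 0, 1], 0], [-1, [0, 0, 0], 0]]}}

```text
time: 4.3
tool_pos: [511.9, -209.6, 89.8]
tcp_rot: [179.9, -0.1, 14.2]
ft_force: [-0.3, -0.8, 6.3]
finger_gap: -0.2
grip_force: 2.6
```

Request:
{"fn": "play_rows", "kwargs": {"increments": [[-1, [0, 0, 0.7], 0], [-1, [0, 0, 0.7], 0], [-1, [0, 0, 0.6], 0], [-1, [0, 0, 0], 0], [-1, [0, 0, 0], 0]]}}

```text
time: 4.72
tool_pos: [512.0, -209.7, 89.5]
tcp_rot: [179.9, -0.1, 14.2]
ft_force: [-7.7, 2.9, 19.5]
finger_gap: -0.4
grip_force: 9.7
```

Request:
{"fn": "play_rows", "kwargs": {"increments": [[-1, [0, 0, -20], 0], [-1, [0, 0, -40], 0], [-1, [0, 0, -40], 0], [-1, [11, -27, -20], 0], [0, [12, -28, -20], 0], [0, [12, -28, 0], 0], [0, [12, -28, 0], 0], [0, [12, -28, 0], 0], [0, [12, -28, 0], 0], [0, [12, -28, 0], 0], [0, [12, -28, 0], 0], [0, [12, -28, 0], 0]]}}

```text
time: 5.72
tool_pos: [553.2, 62.1, 226.7]
tcp_rot: [180.0, -0.0, 14.2]
ft_force: [0.1, -0.6, 1.0]
finger_gap: 42.6
grip_force: 0.0
```

Request:
{"fn": "play_rows", "kwargs": {"increments": [[0, [11, -28, 0], 0], [0, [11, -28, 0], 0], [0, [11, -28, 0], 0], [0, [11, -28, 0], 0], [0, [9, -28, 0], 0], [0, [0, 0, 0], 0], [0, [0, 0, 0], 0]]}}

```text
time: 6.3
tool_pos: [569.8, 210.8, 226.2]
tcp_rot: [180.0, 0.0, 14.4]
ft_force: [0.5, -0.8, 0.6]
finger_gap: 42.5
grip_force: 0.0
```

```bash
python3 - <<'E'
from h import *
np.set_printoptions(precision=1,suppress=True)
print(sense()["tool_pos"],sense()["finger_gap"])
p=snapshot("wrist");save(p,"w2")
for q in ["stand","probe"]:
        print(q,[(round(d["p"],2),w(p,d["xyz"]),px(p,w(p,d["xyz"]))) for d in pinpoint(q,p)[:4]])
E
```

```text
[569.8 210.8 226.2] 42.547434940500686
stand [(0.67, array([572.9, 207.1,  -2.2]), array([321.4, 202.3]))]
probe [(0.9, array([662.8, 199.9,  30. ]), array([354.1, 115.6])), (0.64, array([585.2, 111.6,  30.2]), array([419.3, 219.9])), (0.62, array([573.4, 208.7,  45.6]), array([320.4, 210.1]))]
```

View pics/w2.png

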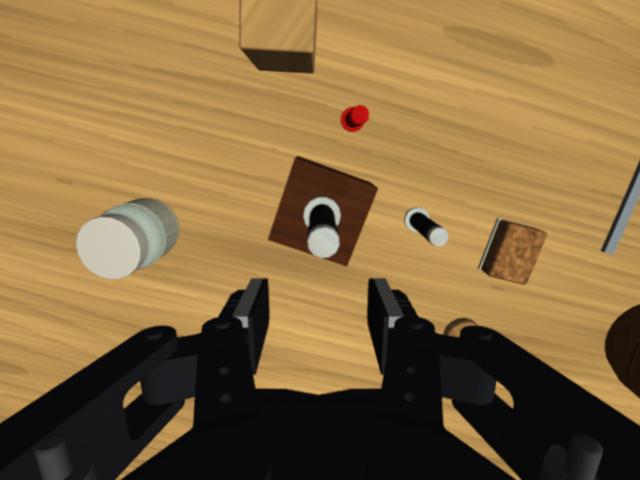

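```bash
python3 - <<'E'
from h import *
p=snapshot("wrist")
print(ray(p,(323,241),145),ray(p,(322,212),56))
E
```

```text
[572.61483315 204.96720818 145.        ] [574.34813023 204.97220389  56.        ]
```

Request:
{"fn": "play_rows", "kwargs": {"increments": [[0, [1.5, 2.5, 15], 0], [0, [0, 0, 30], 0], [0, [0, 0, 30], 0], [0, [0, 0, 30], 0], [0, [0, 0, 25], 0], [0, [0, 0, 7], 0], [0, [0, 0, 0], 0], [-1, [0, 0, 0], 0], [-1, [0, 0, 0], 0], [-1, [0, 0, 0], 0], [-1, [0, 0, 0], 0], [-1, [0, 0, 0], 0]], "force": 25}}

```text
time: 7.5
tool_pos: [573.7, 207.5, 91.5]
tcp_rot: [180.0, -0.2, 14.2]
ft_force: [-0.0, -0.5, 6.3]
finger_gap: 21.1
grip_force: 28.0
```

Request:
{"fn": "play_rows", "kwargs": {"increments": [[-1, [0, 0, -7], 0], [-1, [0, 0, -7], 0], [-1, [0, 0, -6], 0], [-1, [0, 0, 0], 0], [-1, [3, 0, 0], 0], [-1, [3, 0, 0], 0], [-1, [3, 0, 0], 0], [-1, [3, 0, 0], 0], [-1, [3, 0, 0], 0], [-1, [3, 0, 0], 0], [-1, [0, 0, 0], 0]]}}

```text
time: 8.42
tool_pos: [589.5, 211.7, 108.5]
tcp_rot: [-180.0, 0.1, 14.2]
ft_force: [-4.0, 0.2, -2.3]
finger_gap: 21.6
grip_force: 27.2
```

Request:
{"fn": "play_rows", "kwargs": {"increments": [[-1, [3, 0, 0], 0], [-1, [3, 0, 0], 0], [-1, [1, 0, 0], 0], [-1, [0, 0, 0], 0], [-1, [0, 0, 0], 0]]}}

```text
time: 8.83
tool_pos: [596.4, 213.2, 109.2]
tcp_rot: [180.0, 0.0, 14.2]
ft_force: [-4.2, 0.4, -2.6]
finger_gap: 21.4
grip_force: 27.3
```

```bash
python3 - <<'E'
from h import *
p=snapshot("side");cv2.imwrite("pics/s2.png",cv2.resize(p["color"][200:400,190:390,::-1],(600,600),interpolation=cv2.INTER_CUBIC))
print(sense()["tool_pos"])
E
```

```text
[596.44418754 213.21112941 109.24319261]
```

View pics/s2.png

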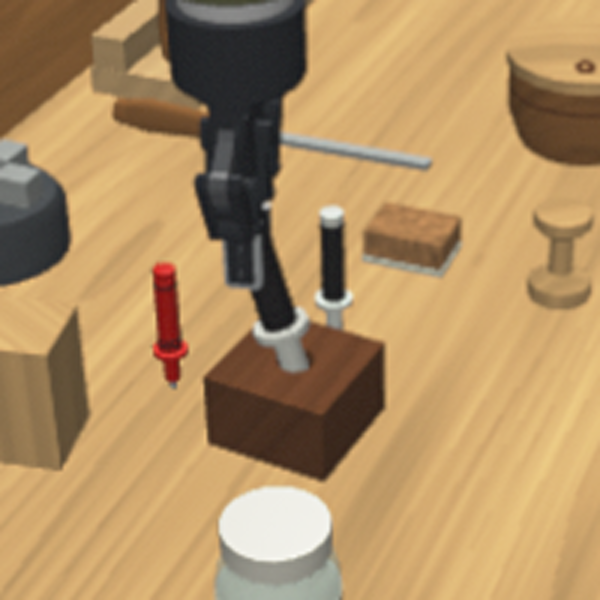

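Request:
{"fn": "play_rows", "kwargs": {"increments": [[-1, [0, 0, -5], 0], [-1, [0, 0, -10], 0], [-1, [0, 0, -20], 0], [-1, [0, 0, -25], -0.1], [-1, [0, 0, -25], -0.1], [-1, [0, 0, 0], 0], [-1, [0, 0, 0], 0]], "force": 40}}

```text
time: 9.47
tool_pos: [599.0, 213.7, 198.7]
tcp_rot: [179.9, -0.5, 25.6]
ft_force: [-1.1, -0.2, -1.8]
finger_gap: 20.9
grip_force: 39.3
```

```bash
python3 - <<'E'
from h import *
np.set_printoptions(precision=1,suppress=True)
print({k:np.round(sense()[k],1) for k in("tool_pos","tcp_rot","grip_force","finger_gap")})
p=snapshot("side")
for q in("probe","probe_tip"): print(q,[(round(d["p"],2),w(p,d["xyz"]),px(p,w(p,d["xyz"]))) for d in pinpoint(q,p)[:4]])
t=sense()["tool_pos"];c=px(p,t).astype(int);print(c)
cv2.imwrite("pics/s3.png",cv2.resize(p["color"][c[1]-50:c[1]+70,c[0]-60:c[0]+60,::-1],(600,600),interpolation=cv2.INTER_CUBIC))
E
```

```text
{'tool_pos': array([599. , 213.7, 198.7]), 'tcp_rot': array([179.9,  -0.5,  25.6]), 'grip_force': np.float64(39.3), 'finger_gap': np.float64(20.9)}
probe [(0.87, array([662.3, 202.2,  30.7]), array([245.7, 316. ])), (0.6, array([581.2, 206.5, 161.3]), array([281.4, 265.1]))]
probe_tip []
[271 248]
```

View pics/s3.png

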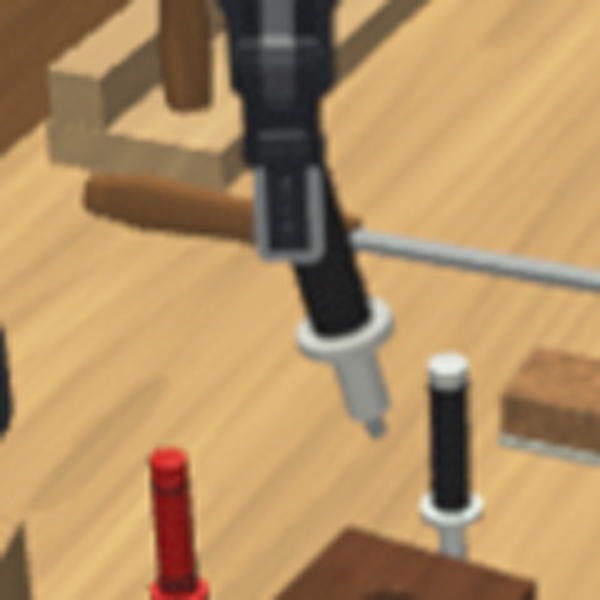

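```bash
python3 - <<'E'
from h import *
from scipy.optimize import least_squares
np.set_printoptions(precision=2,suppress=True)
p=snapshot("side");s=sense();g=s["tool_pos"]+np.array([0,0,19.]);a=np.radians(25.6)
obs=np.array([[376,432],[345,329]])/5+[211,198]
def pts(v):
    th,L,o=v;n=np.array([np.sin(th)*np.cos(a),np.sin(th)*np.sin(a),np.cos(th)])
    b=g+o*np.array([np.cos(a),np.sin(a),0])-L*n
    return [b-42*n,b+3*n]
f=lambda v:np.r_[(np.array([px(p,q) for q in pts(v)])-obs).ravel(),0.1*v[2]]
r=least_squares(f,[.26,60,0]);print(np.degrees(r.x[0]),r.x[1:],r.fun)
# handle black edges direction check
for th in(12,15,18,21): 
    q=[px(p,x) for x in pts([np.radians(th),60,0])];d=q[1]-q[0];print(th,np.degrees(np.arctan2(d[0],-d[1])))
d=obs[1]-obs[0];print(np.degrees(np.arctan2(d[0],-d[1])))
s=sense()
# spot
E
```

```text
12.613041732333693 [51.44 -2.75] [ 0.17  0.5  -0.21 -0.46 -0.27]
12 -16.38971639154183
15 -19.707051022322812
18 -22.99637749766802
21 -26.254416881719273
-16.750264505025715
```

Request:
{"fn": "play_rows", "kwargs": {"increments": [[-1, [-10, 11, -3], 0], [-1, [-20, 22, -3], 0], [-1, [-22, 24, -3], 0], [-1, [-22, 24, -3], 0], [-1, [-22, 24, -3], 0], [-1, [-22, 24, -3], 0], [-1, [-22, 24, -2], 0], [-1, [-22, 24, 0], 0], [-1, [-22, 24, 0], 0], [-1, [-22, 24, 0], 0], [-1, [-22, 24, 0], 0], [-1, [-15, 20, 0], 0]]}}

```text
time: 10.67
tool_pos: [491.8, -136.7, 213.5]
tcp_rot: [-180.0, 0.1, 25.6]
ft_force: [0.3, -0.2, -0.8]
finger_gap: 21.2
grip_force: 39.3
```

Request:
{"fn": "play_rows", "kwargs": {"increments": [[-1, [-9.6, 9.5, 0], -0.06], [-1, [0, 0, 0], -0.12], [-1, [0, 0, 0], -0.12], [-1, [0, 0, 0], -0.12], [-1, [0, 0, 0], -0.12], [-1, [0, 0, 0], -0.12], [-1, [0, 0, 0], -0.12], [-1, [0, 0, 0], -0.12], [-1, [0, 0, 0], -0.12], [-1, [0, 0, 0], -0.12], [-1, [0, 0, 0], -0.12], [-1, [0, 0, 0], -0.12]]}}

```text
time: 11.67
tool_pos: [488.3, -147.3, 213.3]
tcp_rot: [-179.9, -0.0, 105.0]
ft_force: [0.4, -0.4, -1.2]
finger_gap: 20.8
grip_force: 39.3
```

Request:
{"fn": "play_rows", "kwargs": {"increments": [[-1, [0, 0, 0], -0.07], [-1, [0, 0, 0], 0], [-1, [0, 0, 0], 0], [-1, [0, 0, 0], 0]]}}

```text
time: 12.0
tool_pos: [488.9, -147.2, 213.8]
tcp_rot: [-180.0, -0.0, 108.6]
ft_force: [-0.1, 0.7, -1.3]
finger_gap: 20.9
grip_force: 39.3
```

```bash
python3 - <<'E'
from h import *
np.set_printoptions(precision=1,suppress=True)
print({k:np.round(sense()[k],1) for k in("tool_pos","tcp_rot","grip_force","finger_gap","ft_force")})
t=sense()["tool_pos"]
for n in("wrist","side","top"):
    p=snapshot(n);save(p,n+"4")
    for q in("spot","lid_top","probe","probe_tip"): print(n,q,[(round(d["p"],2),w(p,d["xyz"]),px(p,w(p,d["xyz"]))) for d in pinpoint(q,p)[:2]])
    if n=="wrist": ims=[p["color"][:,:,::-1]]
    if n=="side":
        c=px(p,t).astype(int);print(c);ims.append(cv2.resize(p["color"][c[1]-40:c[1]+80,c[0]-60:c[0]+60,::-1],(480,480),interpolation=cv2.INTER_CUBIC))
im=np.hstack(ims);cv2.imwrite("pics/c4.png",im[:, 320:] if 0 else cv2.resize(im,(800,343)))
cv2.imwrite("pics/c4s.png",ims[1])
E
```

```text
{'tool_pos': array([ 488.9, -147.2,  213.8]), 'tcp_rot': array([-180. ,   -0. ,  108.6]), 'grip_force': np.float64(39.3), 'finger_gap': np.float64(20.9), 'ft_force': array([-0.1,  0.7, -1.3])}
wrist spot [(0.8, array([ 498.5, -168.5,   84. ]), array([322.2, 254.6])), (0.69, array([464.2,   5.3,  -7.1]), array([345.9,  45.6]))]
wrist lid_top []
wrist probe [(0.66, array([ 497.8, -164.2,  170.8]), array([325.1, 295.3]))]
wrist probe_tip []
side spot [(0.46, array([ 500. , -171.6,   85.1]), array([384.9, 221.9])), (0.17, array([715. , 278. ,   2.6]), array([202. , 344.6]))]
side lid_top [(0.71, array([ 512.6, -207.1,   92.3]), array([383.9, 212. ])), (0.18, array([464.8,  10. ,   1. ]), array([375.5, 297.3]))]
side probe [(0.85, array([658.6, 203. ,  33.4]), array([247.1, 315.5])), (0.82, array([ 493.8, -163.6,  180.3]), array([388.8, 184.8]))]
side probe_tip []
[389 173]
top spot []
top lid_top []
top probe [(0.52, array([657.6, 201.1,  27. ]), array([240.9, 220. ])), (0.42, array([584.3, 113.4,  29.4]), array([273.4, 247.9]))]
top probe_tip []
```

View pics/wrist4.png

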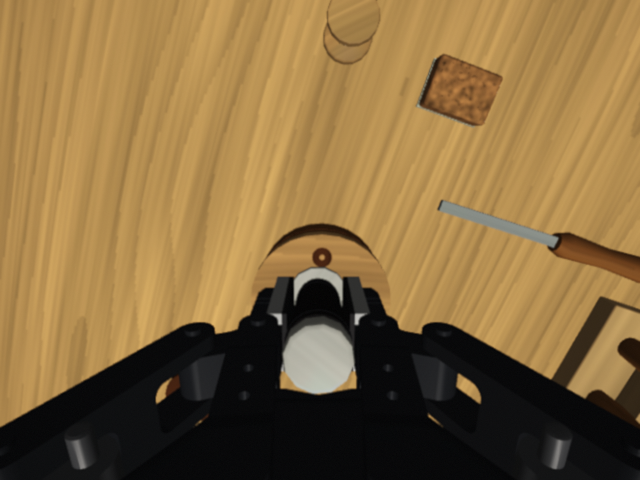

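View pics/c4s.png

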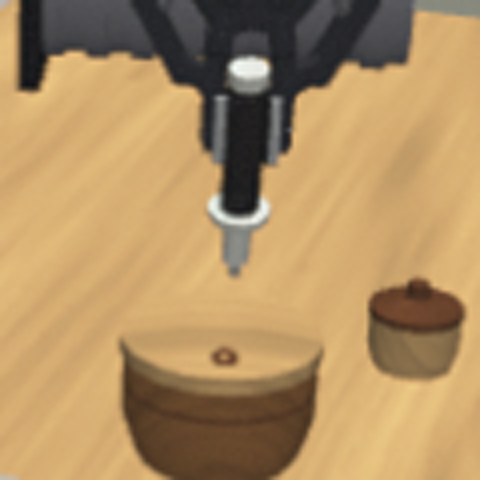

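```bash
python3 - <<'E'
from h import *
from scipy.optimize import least_squares
np.set_printoptions(precision=2,suppress=True)
P=snapshot("side");W=snapshot("wrist");s=sense();a=np.radians(108.6)
u=np.array([np.cos(a),np.sin(a),0]);y=np.array([np.sin(a),-np.cos(a),0]);g=s["tool_pos"]+np.array([0,0,19.])
so=np.array([[234,273],[239,209],[249,67]])/4+[329,133]
wo=np.array([[319,355]])
def pts(v):
    th,L,o,yy,ph=v;n=np.sin(th)*u+np.cos(th)*np.array([0,0,1])+ph*y;b=g+o*u+yy*y-L*n
    return b-42*n,b+3*n,b+95*n
def f(v):
    q=pts(v);return np.r_[(np.array([px(P,x) for x in q])-so).ravel(),0.5*(px(W,q[2])-wo[0]),0.15*v[2],.3*v[3],20*v[4]]
r=least_squares(f,[.25,55,0,0,0]);print(np.degrees(r.x[0]),r.x[1:],r.fun)
print("tip",pts(r.x)[0],"spot wrist",ray(W,(322,257),84.8),"spot side",ray(P,np.array([225,357])/4+[329,133],84.8))
print("nn", [ (w(P,d["xyz"])) for d in find_in("probe_tip",P)[:2]])
E
```

```text
14.513393938893993 [57.97 -1.45 -0.68  0.  ] [-0.05  0.07  0.01 -0.06  0.34 -0.    0.12 -0.01 -0.22 -0.2   0.02]
tip [ 497.02 -172.48  136.5 ] spot wrist [ 499.55 -170.16   84.8 ] spot side [ 498.9  -170.78   84.8 ]
nn []
```

Request:
{"fn": "play_rows", "kwargs": {"increments": [[-1, [2.5, 1.5, 8], 0], [-1, [2, 1.5, 12], 0], [-1, [0, 0, 12], 0], [-1, [0, 0, 9], 0], [-1, [0, 0, 4], 0], [-1, [0, 0, 0], 0], [-1, [0, 0, 0], 0]]}}

```text
time: 13.48
tool_pos: [490.4, -141.8, 168.8]
tcp_rot: [-180.0, -0.0, 108.7]
ft_force: [0.3, -0.8, -1.2]
finger_gap: 20.8
grip_force: 39.3
```

```bash
python3 - <<'E'
from h import *
p=snapshot("side");print(sense()["tool_pos"],sense()["ft_force"])
cv2.imwrite("pics/s5.png",cv2.resize(p["color"][150:250,335:435,::-1],(600,600),interpolation=cv2.INTER_CUBIC))
E
```

```text
[ 490.84435428 -141.99890368  169.49191314] [-0.01786492  0.35898804 -1.53305883]
```

View pics/s5.png

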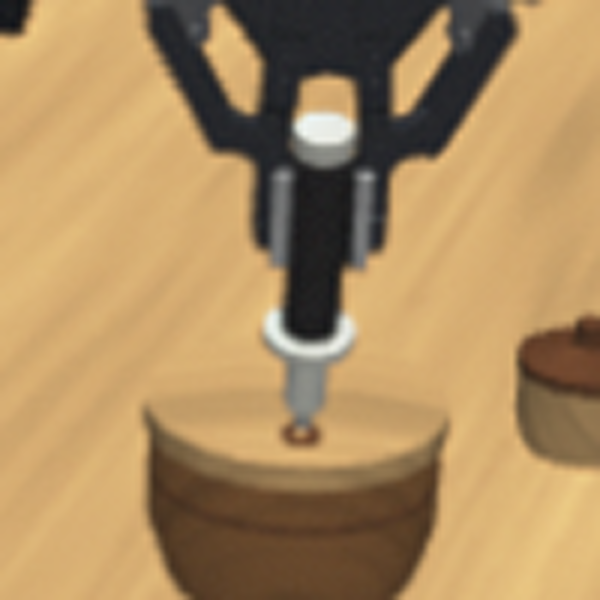

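Request:
{"fn": "play_rows", "kwargs": {"increments": [[-1, [-0.4, 0, 1.5], 0], [-1, [-0.4, 0, 1.5], 0], [-1, [-0.4, 0, 1.5], 0], [-1, [-0.3, 0, 1], 0], [-1, [-0.3, 0, 1], 0], [-1, [0, 0, 0], 0], [-1, [0, 0, 0], 0], [-1, [0, 0, 0], 0]]}}

```text
time: 14.2
tool_pos: [491.4, -143.6, 163.0]
tcp_rot: [180.0, 0.0, 108.7]
ft_force: [0.4, -0.3, -0.4]
finger_gap: 21.2
grip_force: 39.4
```

```bash
cat > m.py <<'E'
from h import *
z=[];f=[]
for _ in range(6):
    p=snapshot("side");s=sense();f.append(s["ft_force"]);z.append(s["tool_pos"])
print(s["time"],np.mean(z,0).round(2),np.mean(f,0).round(2),np.std(f,0).round(2))
E
python3 m.py
```

```text
14.5 [ 491.41 -143.62  162.94] [0.73 0.37 0.22] [0.88 0.22 0.64]
```

Request:
{"fn": "play_rows", "kwargs": {"increments": [[-1, [-0.3, 0, 1], 0], [-1, [-0.2, 0, 1], 0], [-1, [0, 0, 0], 0], [-1, [0, 0, 0], 0]]}}

```text
time: 14.83
tool_pos: [491.5, -144.1, 160.8]
tcp_rot: [180.0, 0.0, 108.7]
ft_force: [0.4, 0.6, 0.4]
finger_gap: 20.8
grip_force: 39.5
```

```bash
python3 m.py; python3 m.py
```

```text
15.1333 [ 491.48 -144.09  160.84] [0.67 0.14 0.89] [0.34 0.46 0.67]
15.4333 [ 491.48 -144.09  160.83] [0.64 0.32 0.63] [0.41 0.61 0.71]
```

```bash
python3 - <<'E'
from h import *
p=snapshot("side");q=snapshot("wrist")
a=cv2.resize(p["color"][175:245,350:420,::-1],(400,400),interpolation=cv2.INTER_CUBIC)
b=cv2.resize(q["color"][210:310,270:370,::-1],(400,400),interpolation=cv2.INTER_CUBIC)
cv2.imwrite("pics/f.png",np.hstack([a,b]))
E
python3 m.py
```

```text
15.8333 [ 491.47 -144.07  160.81] [0.72 0.3  0.72] [0.38 0.59 0.56]
```

View pics/f.png

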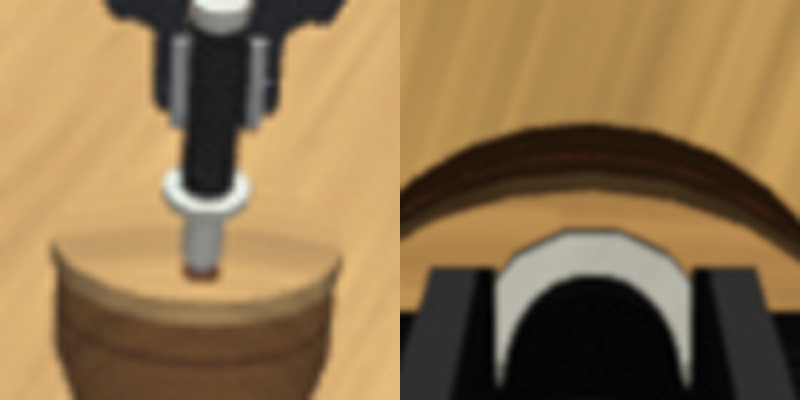

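Request:
{"fn": "play_rows", "kwargs": {"increments": [[-1, [0, 0, 0.6], 0], [-1, [0, 0, 0], 0], [-1, [0, 0, 0], 0], [-1, [0, 0, 0], 0], [-1, [0, 0, 0], 0], [-1, [0, 0, 0], 0]]}}

```text
time: 16.33
tool_pos: [491.5, -144.1, 160.2]
tcp_rot: [180.0, 0.0, 108.7]
ft_force: [0.7, -0.1, 0.9]
finger_gap: 21.1
grip_force: 39.5
```

```bash
python3 m.py; python3 -c "
from bench import *
print(hand_in())"
```

```text
16.6333 [ 491.47 -144.08  160.22] [ 1.02 -0.05  0.97] [0.43 0.37 0.56]
the job is handed in; nothing more can be done
None
```

I pressed the lid home and handed in while holding the probe on the dark spot, at about 14.5° tilt against the 15° wanted and roughly 2.2 N (plunger about 5 mm in, estimated from force readings); the hand-in returned no verdict.

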